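Time and light a fungal culture under the hand lamp

ROBOT

A 7-joint arm with a two-finger parallel gripper is mounted at the origin on the work surface. World frame = base frame: x ahead of the robot, y to its left, z up, the work surface at z = 0. Lengths are in m, angles in rad, forces in N, time in s.
With the tool pointing down it reaches from about 0.4 to 0.85 m from the base axis. Payload 4.5 kg.
Tool frame: the origin (TCP) lies at the centre of the arm's flange, where the gripper is bolted on; the fingertips stand 166 mm ahead of it and the grasp point (between the pads) lies 147 mm ahead of it (r.grip_depth is the distance from the TCP to the grasp point, in m); z points along the fingers, y is the line along which they close (so a half turn about z gives the same grasp; the last joint's range is limited). The gripper opens to 88 mm and grips with 3 to 60 N. Pads are 18 mm wide; open, the fingers measure 123 mm over their backs; the gripper's body (75 mm by 187 mm) begins 45 mm behind the grasp point.
Start: joints at [-1.308, 0.689, -0.195, 1.565, 0.157, 0.902, -0.215], TCP at [0.142, 0.609, 0.405] pointing down, gripper open.
Joint ranges: [-3.01, 3.01], [-0.46, 2.08], [-1.47, 1.51], [0.13, 2.56], [-1, 4.14], [0.04, 2.09], [-2.66, 2.66]. Speed limits (rad/s): [2.57, 2.57, 3.14, 3.14, 3.14, 3.14, 3.14].

INTERFACE

Orientations are given as a unit quaternion [x, y, z, w].
In Python, from plant import status, cams, r, finder gives the robot as it stands.
- The arm moves only by the tool play_rows, never from a script. Its argument "rows" is a list of rows, each a list of 7 numbers: the opening in per cent of the stroke, from 0 (shut) to 100 (fully open), then the shift along the tool's x, y, z in m, then the turn, a rotation vector about the tool's x, y, z in degrees. A call has 1 to 8 rows; each row shifts and turns the commanded pose from where the row before left it, along the tool's axes as they then stand; what a row does not reach is not made up. A row lasts 1/8 s, in which the tool goes at most 62.5 mm and 10.7 degrees, less where a joint would pass 70% of its speed; a pose out of reach is approached as far as the arm can. A call with a gripper value outside its range is refused whole. The fingers move at their own pace and stop on an object; "grip_force" is the grip in N (left out, the last holds). Time passes only in rows, so rows that do not move let the fingers close. It gives the time, the measured TCP pose, the force, the opening and the grip force at its end, in the units of the state.
- status.get_state(): the state, without advancing time (a new reading comes with each control period).
- cams.snapshot(name): name is "scene" or "top" or "wrist"; returns the picture (400x640x3 uint8, red, green, blue); there is no depth.
- cams.camera_params(name): a dict with "vfov" (degrees; the focal length in pixels is half the picture's height over the tangent of half this angle, whatever the lens; pixels are square), "cx", "cy" (the principal point, pixels), "R" (3x3) and "t" (3): a world point X has camera coordinates R X + t; the wrist camera has in their place "tool_from_camera" (4x4, takes a point from camera to tool coordinates, whose origin is the TCP and whose axes are the flange's). Camera axes: x right, y down, z forward; pixel columns grow to the right and rows downward; lengths in m; the calibration is good to about 2 mm. A picture is of the moment at which its call begins: read the wrist's pose just before it. camera_params takes no time and is no camera call.
- r.finish_job(): hands the job in; it is judged then, once.
Trained networks look in the newest picture that a camera, given by its name, has taken for a name from the list of things; names that differ only in an ending like _2 or _b are one class to them, and where a whole thing is asked for, a point or a joint stands for the part that bears it (a point fixed in the world has none). Each returns a list of dicts, best first, with "score" (0 to 1); they miss things now and then, are a little off and sometimes report something else, mostly with a low value. They report only what shows in the picture. A call takes as long as a camera call.
- finder.spot_in(camera, label): "at" ([x, y, z] in m, in the coordinates of the camera as it stood for that picture, good to about 4 mm: the middle of the surface that is visible of it).
- finder.regions_of(camera, label): "mask" (400x640 bool, what is visible of it).
The state is a dict: "clock": time; "q": joint angles; "qd": joint speeds; "joint_torque": joint torques, N m; "tool_pos": TCP position; "eef_rot": TCP orientation; "contact_force": force on the tool from outside, world axes, zero at the start; "moment": the same for the moment, N m; "opening": opening from 0.0 (shut) to 1.0 (fully open); "finger_force": force on a finger pad.
Only numpy, scipy, OpenCV 4.12 (cv2) and the standard library are available. Lean on these libraries where they do the work, as an engineer would, in place of code of your own. Each camera call takes 0.05 s, during which the arm holds its last target. There are 200 camera calls.

TASK

Wind the bench timer first: turn its red wing key clockwise, in several part turns, until it is fully wound at its stop. Then pick up the white inspection lamp by its orange handle, carry it over the row of bottles, and finish while still holding it level and still about 2 cm above the culture dish, centred on the dish with its long side along the dish's long side. The lamp must never touch the dish; leave the dish, the bottles, the jar and the slide box where they are.

Things in the scene. Friction and masses are not known exactly. Their poses are not given: they have to be found in the camera images.
- key (a joint): turn of the timer's wing key, rad: 0 unwound, grows clockwise seen from above, ends at a firm stop at 2.6 (fully wound). It starts between 0 and 0.5. A light spring and friction: takes 0.06 to 0.09 N m to wind, and stays where it is left when let go
- key_grip (a point): centre of the red wing of the key, on its vertical turning axis, 63 mm above the bench. The wing is an upright flat bar 38 mm long (point x), 10 mm thick (point y) and 32 mm high, from 46 to 78 mm above the bench; the axes turn with the key. Below it a 12 mm stem comes out of the timer
- timer: white round bench timer, 74 mm across, 30 mm high (without key), fixed to the bench; origin at the centre of its underside. It stands on the far right or the far left of the work area
- lamp: white hand-held inspection lamp with a violet band, 150 mm long (x) x 66 mm wide (y), body 36 mm high, 80 mm with handle, about 0.35 kg, centre of mass under the middle of the handle; loose, standing on its violet window. Origin: centre of its underside (the window); z up. It stands at the left or the right of the bottles, the dish at the other side. Both ends are equal for the job
- lamp_handle (a point): centre of the lamp's orange handle bar, 70 mm above the lamp's underside. The bar runs along the lamp's x, 120 mm long, 20 mm wide (y), 20 mm high, with a 24 mm open gap below it between two posts 50 mm either side of the middle
- dish: closed rectangular clear culture dish with a yellow and a red half, 110 mm long (x) x 60 mm wide (y) x 18 mm high, 0.12 kg, lying loose on the green pad; origin at the centre of its underside
- dish_top (a point): centre of the dish's top face, 24 mm above the bench; axes as the dish: x along its long side
- pad: green viewing pad under the dish, 160 x 120 x 6 mm, fixed; origin at the centre of its underside
- carrier: open aluminium bottle carrier, 260 mm long (x, pointing away from the robot) x 66 mm wide x 35 mm high, fixed in the middle between lamp and dish; origin at the centre of its underside. Four bottles stand in it in a row, their tops 114 mm above the bench
- bottle0: reagent bottle, 42 mm across, 110 mm high, loose in one compartment of the carrier, cap white; origin at the centre of its underside
- bottle1: reagent bottle, 42 mm across, 110 mm high, loose in one compartment of the carrier, cap blue; origin at the centre of its underside
- bottle2: reagent bottle, 42 mm across, 110 mm high, loose in one compartment of the carrier, cap red; origin at the centre of its underside
- bottle3: reagent bottle, 42 mm across, 110 mm high, loose in one compartment of the carrier, cap black; origin at the centre of its underside
- jar: clear specimen jar with yellow lid, 64 mm across, 62 mm high, loose, at the far side opposite the timer; origin at the centre of its underside
- slidebox: flat blue slide box, 85 x 150 x 26 mm, loose, at the far edge of the work area; origin at the centre of its underside

How it is judged:
By the outcome, as a careful person would: the job done as asked, in the order asked, and still so for the second after the job is handed in, while the arm keeps its last pose, push and grip.
It also fails if it takes over 67 s, if anything falls off the work surface, if the arm or the gripper's body presses on something with over 40 N, if the wrist force passes 120 N, or if a joint passes its speed limit or range.

## Working session

There is one attempt and no reset: what is moved stays moved. The work goes in short steps, Python scripts to look and compute and a tool call to move; the robot and the scene stay as the last step left them, time stands still between calls to the robot, and variables do not carry over. Pictures are saved under pics/ and viewed, at most 13 in all, crops included, and the job is handed in when it is done.

Besides the shell and the picture viewer there is one more tool, called after "Emit:" by a JSON object that holds its "op" and its "data", one argument or row to a line. play_rows: Moves the arm, as the interface text tells. Its arguments: {"type":"object","properties":{"rows":{"type":"array","items":{"type":"array","items":{"type":"number"}}},"grip_force":{"type":"number"}},"required":["rows"]}

```bash
ls; mkdir -p pics; cat > h.py <<'E'
import numpy as np, cv2
from scipy.spatial.transform import Rotation as Ro
from plant import status, cams, r, finder
def pose():
    s=status.get_state(); return np.array(s["tool_pos"]),Ro.from_quat(s["eef_rot"])
def K(p): 
    return 200/np.tan(np.radians(p["vfov"])/2)
def toworld(cam,pt,ps=None):
    p=cams.camera_params(cam); pt=np.array(pt)
    if cam=="wrist":
        T=np.array(p["tool_from_camera"]); q=T[:3,:3]@pt+T[:3,3]; return ps[1].apply(q)+ps[0]
    return np.array(p["R"]).T@(pt-np.array(p["t"]))
def pix2plane(cam,uv,z,ps=None):
    p=cams.camera_params(cam);f=K(p);uv=np.atleast_2d(uv).astype(float)
    d=np.c_[(uv[:,0]-p["cx"])/f,(uv[:,1]-p["cy"])/f,np.ones(len(uv))]
    if cam=="wrist":
        T=np.array(p["tool_from_camera"]);R=ps[1].as_matrix()@T[:3,:3];o=ps[1].apply(T[:3,3])+ps[0]
    else:
        R=np.array(p["R"]).T;o=-R@np.array(p["t"])
    d=d@R.T
    return o+d*((z-o[2])/d[:,2])[:,None]
def rect(cam,mask,z,ps=None):
    c=max(cv2.findContours(mask.astype(np.uint8),cv2.RETR_EXTERNAL,cv2.CHAIN_APPROX_NONE)[0],key=cv2.contourArea)[:,0]
    w=pix2plane(cam,c,z,ps)[:,:2].astype(np.float32)
    (cx,cy),(a,b),t=cv2.minAreaRect(w*1000)
    if a<b: a,b,t=b,a,t+90
    return np.round([cx,cy,a,b,(t+90)%180-90],1)
def save(n,im): cv2.imwrite(f"pics/{n}.png",im[:,:,::-1])
E
python3 - <<'E'
from h import *
np.set_printoptions(precision=3,suppress=True)
s=status.get_state(); print(s); 
for c in ("top","scene"):
    im=cams.snapshot(c); save(c+"0",im)
for l in ["key_grip","timer","lamp","lamp_handle","dish","dish_top","pad","carrier","jar","slidebox","bottle0"]:
    a=finder.spot_in("top",l)
    print(l,[(round(x["score"],2),toworld("top",x["at"])) for x in a[:2]])
for l,z in [("key_grip",.078),("lamp",.03),("lamp_handle",.08),("dish",.024),("pad",.006),("carrier",.035)]:
    a=finder.regions_of("top",l)
    if a: print(l,round(a[0]["score"],2),rect("top",a[0]["mask"],z))
E
```

```text
pics
{'clock': 0.0, 'q': array([-1.308,  0.69 , -0.194,  1.566,  0.157,  0.903, -0.215]), 'qd': array([-0.   , -0.   ,  0.001, -0.   ,  0.001, -0.   , -0.001]), 'joint_torque': array([  0.   , -52.757,  -1.267, -15.342,  -0.053,   0.007,   0.   ]), 'tool_pos': array([0.142, 0.608, 0.404]), 'eef_rot': array([ 0.114,  0.993, -0.001, -0.   ]), 'contact_force': array([-0.939, -0.114,  0.586]), 'moment': array([-0.009, -0.022, -0.017]), 'finger_force': 0.0, 'opening': 1.00212876355756}
key_grip [(0.67, array([ 0.624, -0.216,  0.067]))]
timer [(0.68, array([ 0.617, -0.218,  0.031])), (0.59, array([ 0.622, -0.219,  0.068]))]
lamp [(0.87, array([ 0.439, -0.274,  0.038])), (0.55, array([ 0.484, -0.019,  0.085]))]
lamp_handle []
dish [(0.69, array([0.431, 0.267, 0.022])), (0.52, array([ 0.616, -0.22 ,  0.029]))]
dish_top [(0.84, array([0.434, 0.265, 0.026])), (0.31, array([ 0.623, -0.224,  0.066]))]
pad [(0.59, array([0.46 , 0.281, 0.001]))]
carrier [(0.67, array([ 0.454, -0.021,  0.002]))]
jar [(0.65, array([0.638, 0.194, 0.061]))]
slidebox [(0.54, array([ 0.427, -0.023,  0.078])), (0.45, array([ 0.439, -0.269,  0.034]))]
bottle0 [(0.83, array([ 0.364, -0.026,  0.079])), (0.71, array([ 0.43 , -0.02 ,  0.078]))]
key_grip 0.53 [ 619.7 -215.1   42.4   32.6    0.3]
lamp 0.7 [ 439.3 -277.3  150.9   75.1   -2.1]
lamp_handle 0.95 [ 443.1 -261.5  142.6   69.3   -2. ]
dish 0.8 [433.5 264.8 111.8  64.2   6.2]
pad 0.55 [447.3 272.3 160.  121.9   4.9]
carrier 0.41 [483.8 -23.   38.3  37.9 -88.3]
```

View pics/top0.png

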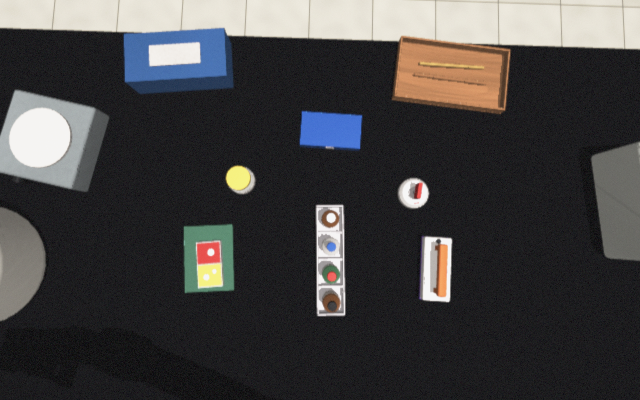

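View pics/scene0.png

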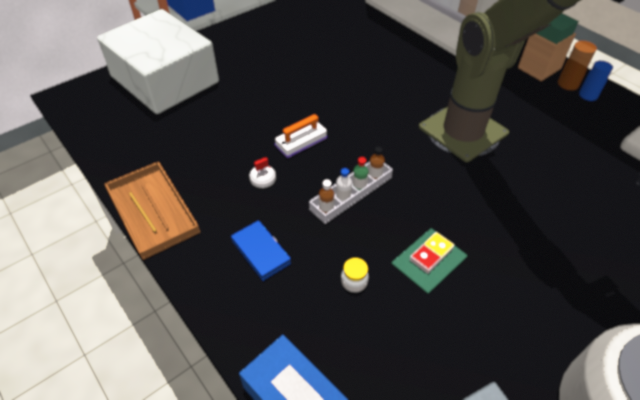

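The top view shows the lamp at px (436,269) and the timer with its red wing at (413,193) on the right. The dish at (209,264) is on the left, with the bottles between them. The scene view agrees. I'm moving above the timer for a closer look.

Emit:
{"op": "play_rows", "data": {
  "rows": [
    [100,-0.033,-0.035,0,0,0,0],
    [100,-0.033,-0.035,0,0,0,0],
    [100,-0.033,-0.035,0,0,0,0],
    [100,-0.033,-0.035,0,0,0,0],
    [100,-0.033,-0.035,0,0,0,0],
    [100,-0.033,-0.035,0,0,0,0],
    [100,-0.033,-0.035,0,0,0,0],
    [100,-0.033,-0.035,0,0,0,0]
  ]
}}

```text
clock: 1.95
tool_pos: [0.3361, 0.2749, 0.405]
eef_rot: [0.114, 0.993, 0.0, 0.0]
contact_force: [0.4, -0.2, 1.6]
opening: 0.998
finger_force: 0.0
```

Emit:
{"op": "play_rows", "data": {
  "rows": [
    [100,-0.033,-0.035,0,0,0,0],
    [100,-0.033,-0.035,0,0,0,0],
    [100,-0.033,-0.035,0,0,0,0],
    [100,-0.033,-0.035,0,0,0,0],
    [100,-0.033,-0.035,0,0,0,0],
    [100,-0.033,-0.035,0,0,0,0],
    [100,-0.033,-0.035,0,0,0,0],
    [100,-0.033,-0.035,0,0,0,0]
  ]
}}

```text
clock: 2.95
tool_pos: [0.5297, -0.0579, 0.4049]
eef_rot: [0.114, 0.993, 0.0, 0.0]
contact_force: [0.0, -0.7, 0.6]
opening: 1.0
finger_force: 0.0
```

```bash
cat > look.py <<'E'
from h import *
import sys
np.set_printoptions(precision=3,suppress=True)
# usage: look.py name label:z ...
ps=pose(); im=cams.snapshot("wrist"); save(sys.argv[1],im)
s=status.get_state(); print(s["clock"],s["q"],s["tool_pos"]); print(ps[1].as_matrix())
for a in sys.argv[2:]:
    l,z=a.split(":"); z=float(z)
    print(l,[(round(x["score"],2),toworld("wrist",x["at"],ps)) for x in finder.spot_in("wrist",l)[:2]],
      [(round(x["score"],2),rect("wrist",x["mask"],z,ps)) for x in finder.regions_of("wrist",l)[:2]])
E
python3 look.py w1 key_grip:.078 timer:.03; python3 -c "
from h import *;print(cams.camera_params('wrist'))"
```

```text
3.0 [ 0.208  0.578 -0.28   1.833  0.229  0.757  1.137] [ 0.532 -0.065  0.405]
[[-0.974  0.227  0.001]
 [ 0.227  0.974  0.   ]
 [-0.001  0.    -1.   ]]
key_grip [] []
timer [] [(0.94, array([ 623.7, -187.2,   63.7,   16.5,  -27.4]))]
{'vfov': 61.1465912123222, 'cx': 313.20568982507586, 'cy': 197.91014773315447, 'tool_from_camera': array([[ 3.30335632e-06, -9.62266962e-01, -2.72107137e-01,
         7.06488881e-02],
       [ 9.99999887e-01, -1.26317930e-04,  4.58844734e-04,
         3.70926544e-04],
       [-4.75903138e-04, -2.72107108e-01,  9.62266852e-01,
         2.14442943e-02],
       [ 0.00000000e+00,  0.00000000e+00,  0.00000000e+00,
         1.00000000e+00]])}
```

Emit:
{"op": "play_rows", "data": {
  "rows": [
    [100,-0.03,-0.031,0.01,0,0,0],
    [100,-0.03,-0.031,0.01,0,0,0],
    [100,-0.03,-0.031,0.01,0,0,0],
    [100,-0.03,-0.031,0.01,0,0,0],
    [100,0,0,0,0,0,0]
  ]
}}

```text
clock: 3.82
tool_pos: [0.6179, -0.2061, 0.3634]
eef_rot: [0.115, 0.993, -0.001, -0.0]
contact_force: [0.1, 1.0, -0.1]
opening: 1.0
finger_force: 0.0
```

```bash
python3 look.py w2 key_grip:.078 timer:.03
```

```text
3.875 [ 0.397  0.777 -0.282  1.52   0.255  0.883  1.371] [ 0.618 -0.204  0.364]
[[-0.973  0.229 -0.001]
 [ 0.229  0.973 -0.001]
 [ 0.001 -0.001 -1.   ]]
key_grip [(0.81, array([ 0.626, -0.225,  0.072]))] [(0.56, array([ 618.2, -223.3,   42.8,   24.2,  -31.8]))]
timer [(0.66, array([ 0.612, -0.225,  0.028])), (0.16, array([ 0.547, -0.028,  0.077]))] [(0.62, array([ 478. , -277.5,   78.9,   70.9,   -1.9])), (0.56, array([ 617.3, -222.6,   73.2,   72.9,   19.9]))]
```

View pics/w2.png

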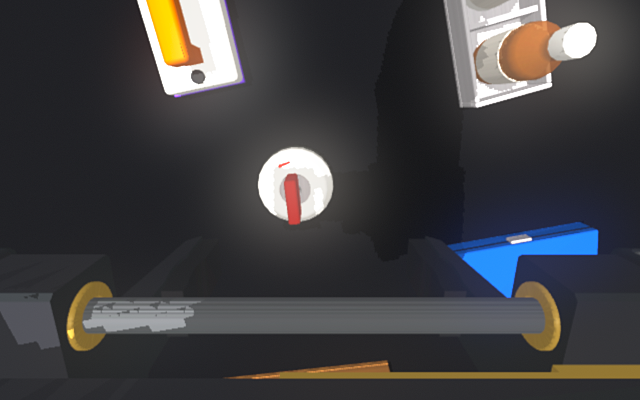

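The wrist view shows the timer at px (296,185). Its red wing runs from (290,175) to (294,222), roughly along tool x. I'll fit the wing's pose from its silhouette.

```bash
cat > fit.py <<'E'
from h import *
from scipy.optimize import minimize
def proj(X,ps):
    p=cams.camera_params("wrist");T=np.array(p["tool_from_camera"]);f=K(p)
    c=(ps[1].inv().apply(X-ps[0])-T[:3,3])@T[:3,:3]
    return np.c_[f*c[:,0]/c[:,2]+p["cx"],f*c[:,1]/c[:,2]+p["cy"]]
def fitbox(mask,ps,dims,z0,z1,x0,free_c=True):
    c=np.array([[sx*dims[0]/2,sy*dims[1]/2] for sx in(-1,1) for sy in(-1,1)])
    def cost(v):
        t=v[2];R=np.array([[np.cos(t),-np.sin(t)],[np.sin(t),np.cos(t)]])
        xy=c@R.T+v[:2]/1000
        X=np.vstack([np.c_[xy,[z0]*4],np.c_[xy,[z1]*4]])
        m=np.zeros(mask.shape,np.uint8);cv2.fillConvexPoly(m,cv2.convexHull((proj(X,ps)*16).astype(np.int32)),1,shift=4)
        return -(m&mask).sum()/max(1,(m|mask).sum())
    best=None
    for t in np.linspace(-np.pi/2,np.pi/2,13)[:-1]+x0[2]:
        o=minimize(cost,[x0[0]*1000,x0[1]*1000,t],method="Nelder-Mead",options=dict(initial_simplex=np.array([[0,0,0],[6,0,0],[0,6,0],[0,0,.25]])+[x0[0]*1000,x0[1]*1000,t]))
        if best is None or o.fun<best.fun: best=o
    return best.x[0]/1000,best.x[1]/1000,(np.degrees(best.x[2])+90)%180-90,-best.fun
def red(im,lo,hi,near=None):
    h=cv2.cvtColor(im,cv2.COLOR_RGB2HSV);hh=h[...,0].astype(int)
    m=(((hh>=lo)|(hh<=hi)) if lo>hi else ((hh>=lo)&(hh<=hi)))&(h[...,1]>130)&(h[...,2]>60)
    n,L,st,ce=cv2.connectedComponentsWithStats(m.astype(np.uint8))
    if near is None: k=1+np.argmax(st[1:,4])
    else: k=1+np.argmin(np.hypot(*(ce[1:]-near).T)+1e3*(st[1:,4]<80))
    return (L==k).astype(np.uint8),st[k]
E
python3 - <<'E'
from fit import *
im=cv2.imread("pics/w2.png")[:,:,::-1].copy();ps=pose()
m,st=red(im,170,8,(294,200));print(st)
print(fitbox(m,ps,(.038,.010),.046,.078,(.618,-.222,0)))
print(ps[0],ps[1].as_matrix()[:2,:2])
E
```

```text
[284 174  16  51 546]
(np.float64(0.6424444444444446), np.float64(-0.2538518518518519), np.float64(77.62128220396372), np.float64(-0.0))
[ 0.61764421 -0.20195121  0.36526456] [[-0.97469947  0.2235194 ]
 [ 0.22351936  0.97469861]]fit.py:14: RuntimeWarning: overflow encountered in scalar negative
  return -(m&mask).sum()/max(1,(m|mask).sum())
```

```bash
sed -i 's/return -(m&mask).sum()/return -float((m\&mask).sum())/' fit.py
python3 - <<'E'
from fit import *
im=cv2.imread("pics/w2.png")[:,:,::-1].copy()
ps=(np.array([.618,-.204,.3645]),Ro.from_quat([.1145,.9934,0,0]))
m,st=red(im,170,8,(294,200))
print(fitbox(m,ps,(.038,.010),.046,.078,(.618,-.222,0)))
print(pose()[0])
E
```

```text
(np.float64(0.622939211888269), np.float64(-0.2225868987472713), np.float64(-13.512323255494621), np.float64(0.7222963951935915))
[ 0.61764421 -0.20195121  0.36526456]
```

Emit:
{"op": "play_rows", "data": {
  "rows": [
    [60,-0.003,-0.009,0.03,0,0,0],
    [60,-0.003,-0.009,0.03,0,0,0],
    [60,0,0,0.02,0,0,0],
    [60,0,0,0,0,0,0]
  ]
}}

```text
clock: 4.58
tool_pos: [0.619, -0.2219, 0.2836]
eef_rot: [0.113, 0.994, 0.001, -0.001]
contact_force: [-0.8, 0.2, -0.1]
opening: 0.601
finger_force: 0.0
```

```bash
python3 look.py w3 key_grip:.078; python3 - <<'E'
from fit import *
im=cv2.imread("pics/w3.png")[:,:,::-1].copy()
R=Ro.from_quat([.1145,.9934,0,0])
ps=(np.array([.618,-.204,.3645])+R.apply([-.006,-.018,.08]),R)
p=proj(np.array([[.62,-.2226,.07]]),ps)[0];print(ps[0],p)
m,st=red(im,170,8,p);print(st)
print(fitbox(m,ps,(.038,.010),.046,.078,(.62,-.222,0)))
E
```

```text
4.625 [ 0.409  0.885 -0.258  1.551  0.294  0.745  1.368] [ 0.62  -0.222  0.285]
[[-0.974  0.225 -0.003]
 [ 0.225  0.974  0.002]
 [ 0.003  0.001 -1.   ]]
key_grip [(0.95, array([ 0.624, -0.226,  0.073])), (0.24, array([ 0.55 , -0.042,  0.052]))] []
[ 0.61974769 -0.222893    0.2845    ] [313.00605737 223.71058579]
[ 298  192   21   72 1053]
(np.float64(0.62390045269787), np.float64(-0.22639060392979343), np.float64(-10.63046423218502), np.float64(0.7736958119030125))
```

View pics/w3.png

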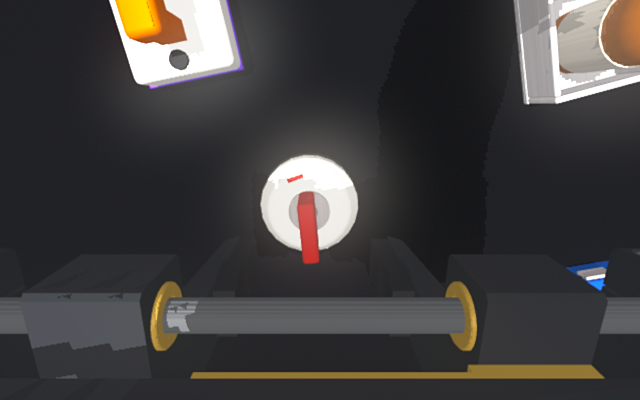

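The wing is at px (306,195)–(311,262), tilted about 3° from tool x. I'm correcting 3 mm and 3°, then going down and gripping.

Emit:
{"op": "play_rows", "data": {
  "rows": [
    [60,-0.002,-0.003,0.0245,0,0,-3],
    [60,0,0,0.024,0,0,0],
    [60,0,0,0.024,0,0,0],
    [60,0,0,0,0,0,0],
    [0,0,0,0,0,0,0],
    [0,0,0,0,0,0,0],
    [0,0,0,0,0,0,0],
    [0,0,0,0,0,0,0]
  ],
  "grip_force": 30
}}

```text
clock: 5.72
tool_pos: [0.6209, -0.2267, 0.2127]
eef_rot: [0.088, 0.996, -0.0, 0.0]
contact_force: [0.1, -0.3, -0.6]
opening: 0.17
finger_force: 0.0
```

Emit:
{"op": "play_rows", "data": {
  "rows": [
    [0,0,0,0,0,0,0],
    [0,0,0,0,0,0,0]
  ]
}}

```text
clock: 5.98
tool_pos: [0.6211, -0.2258, 0.2126]
eef_rot: [0.088, 0.996, 0.001, 0.0]
contact_force: [-0.4, 2.9, 3.6]
opening: 0.109
finger_force: 36.8
```

Emit:
{"op": "play_rows", "data": {
  "rows": [
    [0,0,0,0,0,0,8],
    [0,0,0,0,0,0,8],
    [0,0,0,0,0,0,8],
    [0,0,0,0,0,0,8],
    [0,0,0,0,0,0,0]
  ]
}}

```text
clock: 6.6
tool_pos: [0.6215, -0.225, 0.2126]
eef_rot: [0.358, 0.934, 0.001, 0.0]
contact_force: [0.9, 5.2, 4.6]
opening: 0.111
finger_force: 36.9
```

```bash
python3 - <<'E'
from h import *
s=status.get_state();print(s["q"],s["moment"],s["contact_force"],s["opening"],s["finger_force"])
E
```

```text
[ 0.33116695  0.98164355 -0.10124084  1.57017188  0.14679171  0.59660531
  0.9915871 ] [ 1.06783541 -0.09794178 -0.02607232] [0.94094367 5.22241951 4.55594216] 0.11096715141618829 36.86511696316302
```

Emit:
{"op": "play_rows", "data": {
  "rows": [
    [0,0,0,0,0,0,8],
    [0,0,0,0,0,0,8],
    [0,0,0,0,0,0,8],
    [0,0,0,0,0,0,8],
    [0,0,0,0,0,0,8],
    [0,0,0,0,0,0,8],
    [0,0,0,0,0,0,0]
  ]
}}

```text
clock: 7.48
tool_pos: [0.6224, -0.2246, 0.2126]
eef_rot: [0.706, 0.708, 0.002, 0.0]
contact_force: [2.2, 6.6, 3.3]
opening: 0.109
finger_force: 36.9
```

```bash
cat > st.py <<'E'
from h import *
np.set_printoptions(precision=3,suppress=True)
s=status.get_state();x=Ro.from_quat(s["eef_rot"]).as_matrix()[:,0]
print(s["clock"],s["q"],"M",s["moment"],"F",s["contact_force"],s["opening"],s["finger_force"],"pos",s["tool_pos"],"toolx deg",np.degrees(np.arctan2(x[1],x[0])))
E
python3 st.py
```

```text
7.475 [ 0.223  0.987  0.105  1.575 -0.164  0.586  0.419] M [ 1.065 -0.584  0.003] F [2.212 6.555 3.289] 0.1086761768891873 36.883880705572665 pos [ 0.622 -0.225  0.213] toolx deg 90.10427452576755
```

Emit:
{"op": "play_rows", "data": {
  "rows": [
    [0,0,0,0,0,0,8],
    [0,0,0,0,0,0,8],
    [0,0,0,0,0,0,8],
    [0,0,0,0,0,0,8],
    [0,0,0,0,0,0,6],
    [0,0,0,0,0,0,0]
  ]
}}

```text
clock: 8.22
tool_pos: [0.6231, -0.2249, 0.2126]
eef_rot: [0.898, 0.439, 0.002, 0.0]
contact_force: [4.4, 4.5, 0.9]
opening: 0.113
finger_force: 36.9
```

```bash
python3 st.py
```

```text
8.225 [ 0.139  1.006  0.269  1.579 -0.409  0.61  -0.035] M [ 0.869 -0.905 -0.017] F [4.403 4.522 0.866] 0.11271148057228773 36.88335291109979 pos [ 0.623 -0.225  0.213] toolx deg 52.13746051397148
```

Emit:
{"op": "play_rows", "data": {
  "rows": [
    [0,0,0,0,0,0,4],
    [0,0,0,0,0,0,4],
    [0,0,0,0,0,0,0]
  ]
}}

```text
clock: 8.6
tool_pos: [0.6232, -0.2251, 0.2126]
eef_rot: [0.927, 0.376, 0.003, 0.0]
contact_force: [5.4, 5.7, 0.7]
opening: 0.114
finger_force: 36.9
```

```bash
python3 st.py
```

```text
8.6 [ 0.122  1.011  0.304  1.579 -0.458  0.619 -0.132] M [ 0.877 -0.994 -0.011] F [5.411 5.689 0.709] 0.11445477033420537 36.87440888956189 pos [ 0.623 -0.225  0.213] toolx deg 44.15057805482955
```

Emit:
{"op": "play_rows", "data": {
  "rows": [
    [0,0,0,0,0,0,4],
    [0,0,0,0,0,0,4],
    [0,0,0,0,0,0,0]
  ]
}}

```text
clock: 8.98
tool_pos: [0.6233, -0.2251, 0.2126]
eef_rot: [0.95, 0.311, 0.003, 0.0]
contact_force: [5.8, 4.4, 0.4]
opening: 0.116
finger_force: 30.0
```

```bash
python3 look.py w4; python3 st.py
```

```text
9.025 [ 0.105  1.017  0.339  1.58  -0.506  0.629 -0.23 ] [ 0.623 -0.225  0.213]
[[ 0.806  0.591  0.005]
 [ 0.591 -0.806  0.001]
 [ 0.005  0.002 -1.   ]]
9.025 [ 0.105  1.017  0.339  1.58  -0.506  0.629 -0.23 ] M [ 0.769 -1.068  0.459] F [5.473 3.981 1.372] 0.11734748583586262 29.99887626618147 pos [ 0.623 -0.225  0.213] toolx deg 36.28142868187949
```

View pics/w4.png

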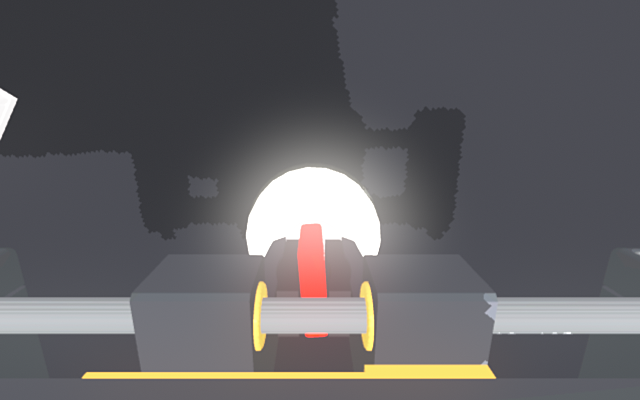

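The wing at px (312,280) sits squarely between the fingers, and the z moment jumped to 0.46 N m, so the key is at its stop. I'll nudge it once more to confirm, then relax and let go.

Emit:
{"op": "play_rows", "data": {
  "rows": [
    [0,0,0,0,0,0,3],
    [0,0,0,0,0,0,0],
    [0,0,0,0,0,0,0]
  ]
}}

```text
clock: 9.4
tool_pos: [0.6233, -0.2251, 0.2126]
eef_rot: [0.958, 0.287, 0.003, 0.0]
contact_force: [6.1, 3.7, 0.3]
opening: 0.121
finger_force: 31.6
```

```bash
python3 st.py
```

```text
9.4 [ 0.098  1.019  0.352  1.58  -0.524  0.633 -0.266] M [ 0.779 -1.058  0.591] F [6.078 3.725 0.281] 0.1209673616016402 31.59966292907484 pos [ 0.623 -0.225  0.213] toolx deg 33.31618073949212
```

Stop confirmed: the moment rises with no further key turn. I'm releasing, going up and moving to the lamp.

Emit:
{"op": "play_rows", "data": {
  "rows": [
    [60,0,0,0,0,0,0],
    [60,0,0,0,0,0,0],
    [60,0,0,0,0,0,0],
    [60,0,0,-0.03,0,0,0],
    [100,0,0,-0.04,0,0,9],
    [100,0,0,-0.045,0,0,9],
    [100,0,0,-0.04,0,0,9],
    [100,0,0,0,0,0,8]
  ]
}}

```text
clock: 10.4
tool_pos: [0.6211, -0.2279, 0.371]
eef_rot: [1.0, -0.021, 0.003, 0.002]
contact_force: [-0.0, 0.7, -0.9]
opening: 0.993
finger_force: 0.0
```

Emit:
{"op": "play_rows", "data": {
  "rows": [
    [100,-0.045,0.014,0,0,0,0],
    [100,-0.045,0.014,0,0,0,0],
    [100,-0.045,0.014,0,0,0,0],
    [100,-0.046,0.013,0,0,0,0],
    [100,0,0,0,0,0,0]
  ]
}}

```text
clock: 11.02
tool_pos: [0.4338, -0.2765, 0.3677]
eef_rot: [1.0, -0.022, -0.001, -0.0]
contact_force: [0.8, 0.1, -0.0]
opening: 1.0
finger_force: 0.0
```

```bash
python3 st.py; python3 look.py w5 lamp_handle:.08 lamp:.036; python3 - <<'E'
from fit import *
im=cv2.imread("pics/w5.png")[:,:,::-1].copy();ps=pose();print(ps[0])
m,st=red(im,8,22);print(st)
print(fitbox(m,ps,(.120,.020),.06,.08,(.44,-.274,0)))
E
```

```text
11.025 [ 0.119  0.681  0.606  1.959 -0.597  0.689 -0.517] M [ 0.005  0.085 -0.074] F [ 0.793  0.054 -0.048] 1.0001428446801004 0.0 pos [ 0.434 -0.277  0.368] toolx deg -2.5009799070611587
11.075 [ 0.118  0.682  0.604  1.955 -0.598  0.689 -0.517] [ 0.436 -0.276  0.368]
[[ 0.999 -0.044 -0.003]
 [-0.044 -0.999  0.   ]
 [-0.003 -0.    -1.   ]]
lamp_handle [(0.57, array([ 0.448, -0.283,  0.039]))] [(0.62, array([ 448.3, -279. ,  130. ,   55.7,   -2. ]))]
lamp [(0.73, array([ 0.425, -0.037,  0.071])), (0.62, array([ 0.449, -0.279,  0.038]))] [(0.7, array([ 439. , -279.4,  153.2,   68.6,   -2.4]))]
[ 0.43917536 -0.27454702  0.36699865]
[ 279  365  361   14 3140]
(np.float64(0.44), np.float64(-0.274), np.float64(-90.0), np.float64(0.0))
```

View pics/w5.png

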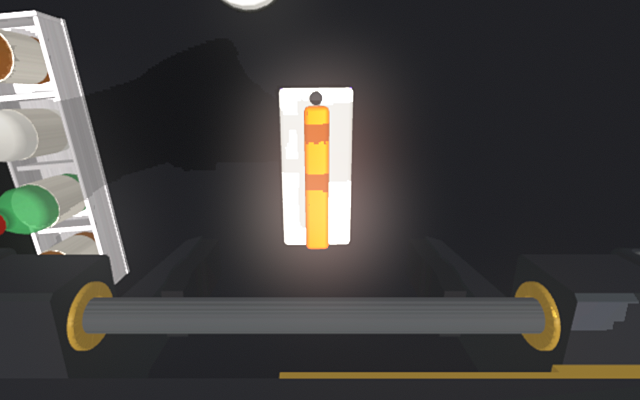

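The orange handle spans px (305,106)–(328,248), parallel to the tool's x.

```bash
python3 - <<'E'
from fit import *
im=cv2.imread("pics/w5.png")[:,:,::-1].copy();ps=pose();ps=(np.array([.437,-.2755,.3675]),Ro.from_matrix([[.999,-.044,0],[-.044,-.999,0],[0,0,-1]]))
h=cv2.cvtColor(im,cv2.COLOR_RGB2HSV)
m=((h[...,0]<30)&(h[...,1]>130)&(h[...,2]>60)).astype(np.uint8);m[:,:290]=0;m[:,345:]=0;m[265:]=0
print(m.sum())
print(fitbox(m,ps,(.120,.020),.06,.08,(.44,-.274,0)),pose()[0])
E
```

```text
3254
(np.float64(0.44340130295924157), np.float64(-0.2783134363982176), np.float64(-1.7570870349560437), np.float64(0.8777987591043971)) [ 0.43917536 -0.27454702  0.36699865]
```

Emit:
{"op": "play_rows", "data": {
  "rows": [
    [100,0.002,0.004,0.03,0,0,0],
    [100,0,0,0.04,0,0,0],
    [100,0,0,0.04,0,0,0],
    [100,0,0,0.03,0,0,0],
    [100,0,0,0.01,0,0,0],
    [50,0,0,0,0,0,0],
    [0,0,0,0,0,0,0],
    [0,0,0,0,0,0,0]
  ],
  "grip_force": 45
}}

```text
clock: 12.28
tool_pos: [0.4401, -0.2792, 0.2181]
eef_rot: [1.0, -0.018, 0.001, 0.001]
contact_force: [0.5, 0.1, -0.2]
opening: 0.685
finger_force: 0.0
```

Emit:
{"op": "play_rows", "data": {
  "rows": [
    [0,0,0,0,0,0,0],
    [0,0,0,0,0,0,0],
    [0,0,0,0,0,0,0],
    [0,0,0,0,0,0,0],
    [0,0,0,0,0,0,0],
    [0,0,0,0,0,0,0]
  ]
}}

```text
clock: 13.02
tool_pos: [0.4397, -0.2792, 0.2172]
eef_rot: [1.0, -0.018, 0.0, 0.0]
contact_force: [-0.5, -1.5, -1.1]
opening: 0.216
finger_force: 45.0
```

```bash
python3 st.py
```

```text
13.025 [ 0.291  0.904  0.317  2.022 -0.815  0.343 -0.331] M [-0.126  0.174  0.044] F [-0.476 -1.471 -1.143] 0.21551369129412334 44.993640035390854 pos [ 0.44  -0.279  0.217] toolx deg -2.113931459629587
```

Emit:
{"op": "play_rows", "data": {
  "rows": [
    [0,0,0,-0.01,0,0,0],
    [0,0,0,-0.03,0,0,0],
    [0,0,0,-0.04,0,0,0],
    [0,0,0,-0.04,0,0,0],
    [0,0,0,-0.03,0,0,0],
    [0,0,0,-0.01,0,0,0],
    [0,0,0,0,0,0,0]
  ]
}}

```text
clock: 13.9
tool_pos: [0.4396, -0.2786, 0.3771]
eef_rot: [1.0, -0.018, -0.0, -0.0]
contact_force: [0.3, 0.6, -4.5]
opening: 0.219
finger_force: 45.0
```

```bash
python3 st.py; python3 - <<'E'
from h import *
im=cams.snapshot("scene");save("s1",im)
im=cams.snapshot("wrist");save("w6",im)
E
```

```text
13.9 [ 0.106  0.677  0.63   1.934 -0.593  0.723 -0.516] M [0.014 0.098 0.038] F [ 0.315  0.575 -4.493] 0.21875906540044518 44.99629408121109 pos [ 0.44  -0.279  0.377] toolx deg -2.0867366672633545
```

View pics/w6.png

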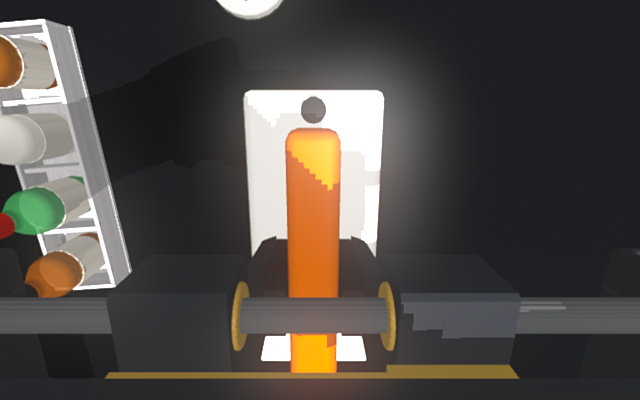

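The held lamp's far edge at row 90 and its sides at cols 245 and 384 show it centred within about 1 mm and straight in the grip. I'm carrying it over the bottles and stopping short of the dish to measure.

Emit:
{"op": "play_rows", "data": {
  "rows": [
    [0,-0.001,-0.025,-0.003,0,0,0],
    [0,-0.002,-0.045,-0.003,0,0,0],
    [0,-0.002,-0.05,0,0,0,0],
    [0,-0.002,-0.05,0,0,0,0],
    [0,-0.002,-0.05,0,0,0,0],
    [0,-0.002,-0.05,0,0,0,0],
    [0,-0.002,-0.05,0,0,0,0],
    [0,-0.001,-0.04,0,0,0,0]
  ]
}}

```text
clock: 15.0
tool_pos: [0.4384, 0.0834, 0.3821]
eef_rot: [1.0, -0.018, -0.001, 0.0]
contact_force: [1.3, 0.2, -3.9]
opening: 0.22
finger_force: 45.0
```

Emit:
{"op": "play_rows", "data": {
  "rows": [
    [0,-0.001,-0.02,0,0,0,0],
    [0,0,-0.015,0,0,0,0],
    [0,0,0,0,0,0,0],
    [0,0,0,0,0,0,0]
  ]
}}

```text
clock: 15.5
tool_pos: [0.4392, 0.1151, 0.3831]
eef_rot: [1.0, -0.019, -0.0, 0.0]
contact_force: [-0.4, -0.2, -5.1]
opening: 0.221
finger_force: 45.0
```

```bash
python3 st.py; python3 look.py w7 dish_top:.024 dish:.024; python3 - <<'E'
from fit import *
ps=pose();print(ps[0])
im=cv2.imread("pics/w7.png")
a=finder.regions_of("wrist","dish")
if a: 
    m=a[0]["mask"].astype(np.uint8);print(fitbox(m,ps,(.110,.060),.006,.024,(.434,.265,0)))
E
```

```text
15.5 [-0.811  0.625  0.747  2.114 -0.698  0.665 -1.193] M [-0.062  0.18   0.003] F [-0.437 -0.247 -5.052] 0.22124818146275266 44.996634386479855 pos [0.439 0.115 0.383] toolx deg -2.2107585924667723
15.55 [-0.811  0.625  0.747  2.114 -0.698  0.665 -1.193] [0.439 0.115 0.383]
[[ 0.999 -0.039 -0.   ]
 [-0.039 -0.999 -0.001]
 [-0.     0.001 -1.   ]]
dish_top [(0.81, array([0.439, 0.265, 0.024]))] [(0.88, array([437. , 262.8, 110. ,  66.3,   6.1]))]
dish [(0.74, array([0.44 , 0.263, 0.024]))] [(0.66, array([437. , 263. , 109.7,  65.9,   6.5]))]
[0.43928676 0.11554806 0.38331019]
(np.float64(0.43602475560065207), np.float64(0.2676600131426393), np.float64(6.598007044655404), np.float64(0.9527909312670397))
```

View pics/w7.png

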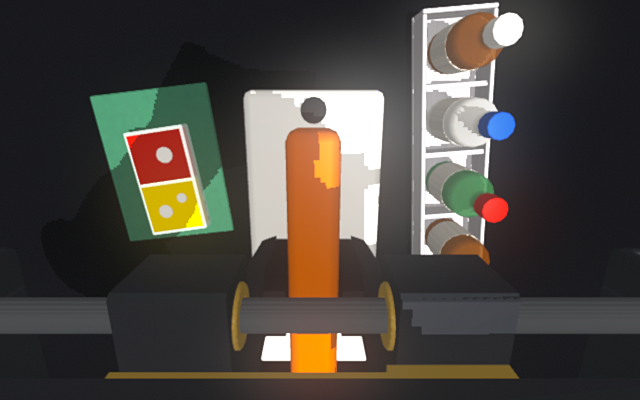

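The dish is at px (165,180), clear of the lamp. The fit gives (0.436, 0.267) with a yaw of 6.5°, which agrees with the top view. I'm moving over it.

Emit:
{"op": "play_rows", "data": {
  "rows": [
    [0,-0.002,-0.0252,0,0,0,0],
    [0,-0.003,-0.045,0,0,0,0],
    [0,-0.003,-0.045,0,0,0,0],
    [0,-0.0024,-0.028,0,0,0,0],
    [0,0,-0.008,0,0,0,-4.3],
    [0,0,0,0,0,0,-4.3],
    [0,0,0,0.02,0,0,0],
    [0,0,0,0.02,0,0,0]
  ]
}}

```text
clock: 16.8
tool_pos: [0.4345, 0.2677, 0.3429]
eef_rot: [0.998, 0.057, 0.0, -0.0]
contact_force: [0.4, 0.0, -3.9]
opening: 0.224
finger_force: 45.0
```

Emit:
{"op": "play_rows", "data": {
  "rows": [
    [0,0,0,0.025,0,0,0],
    [0,0,0,0.02,0,0,0],
    [0,0,0,0.015,0,0,0],
    [0,0,0,0.006,0,0,0],
    [0,0,0,0,0,0,0],
    [0,0,0,0,0,0,0]
  ]
}}

```text
clock: 17.55
tool_pos: [0.4347, 0.2678, 0.2778]
eef_rot: [0.998, 0.057, 0.001, -0.0]
contact_force: [-0.4, -0.1, -4.0]
opening: 0.215
finger_force: 45.0
```

```bash
python3 st.py; python3 - <<'E'
from h import *
im=cams.snapshot("scene"); save("s2",cv2.resize(im[190:340,330:530],(800,600),interpolation=cv2.INTER_CUBIC))
save("w8",cams.snapshot("wrist"))
p=cams.camera_params("scene");R=np.array(p["R"]);t=np.array(p["t"]);print(-R.T@t)
E
```

```text
17.55 [-0.956  0.83   0.541  2.039 -0.877  0.517 -1.221] M [-0.024  0.173  0.021] F [-0.443 -0.142 -3.993] 0.2146641290240895 44.99642517417669 pos [0.435 0.268 0.278] toolx deg 6.490789972111586
[1.11947491 0.64816679 1.08699775]
```

View pics/s2.png

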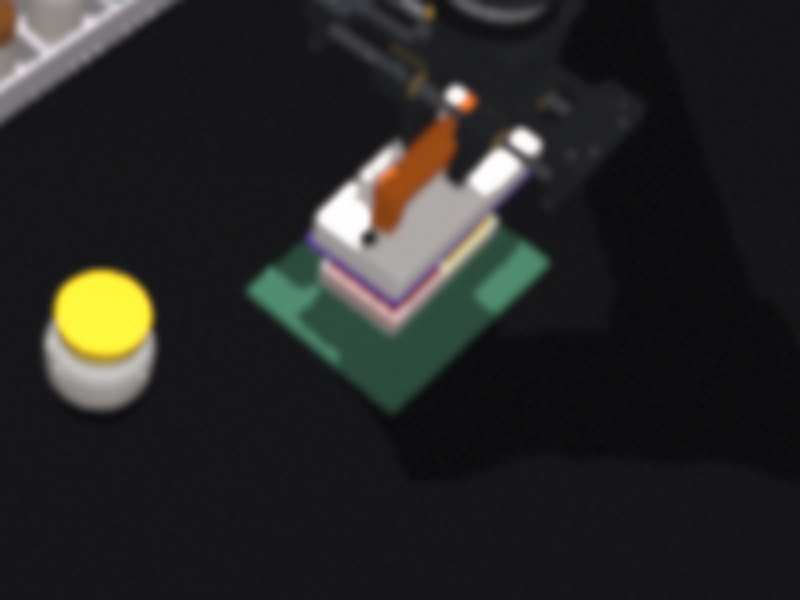

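View pics/w8.png

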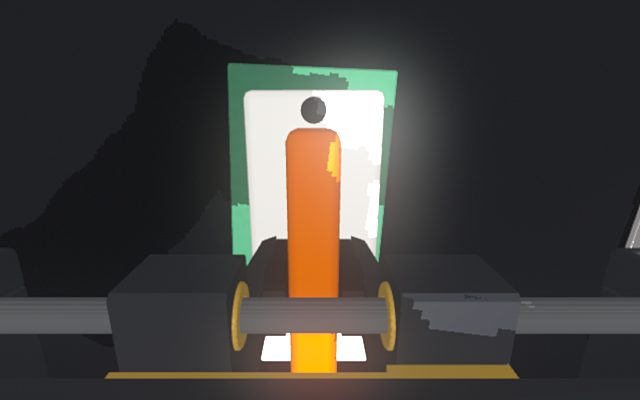

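Seen from the scene camera, the lamp sits parallel above the dish with a clear gap. In the wrist view the lamp hasn't shifted in the grip, and its edges are still at cols 245 and 384 and row 90. Now the final lowering.

Emit:
{"op": "play_rows", "data": {
  "rows": [
    [0,0,0,0.008,0,0,0],
    [0,0,0,0.006,0,0,0],
    [0,0,0,0.002,0,0,0],
    [0,0,0,0,0,0,0],
    [0,0,0,0,0,0,0],
    [0,0,0,0,0,0,0],
    [0,0,0,0,0,0,0],
    [0,0,0,0,0,0,0]
  ]
}}

```text
clock: 18.65
tool_pos: [0.4344, 0.2677, 0.2613]
eef_rot: [0.998, 0.057, 0.0, -0.0]
contact_force: [0.1, -0.3, -4.5]
opening: 0.221
finger_force: 45.0
```

```bash
python3 st.py; python3 - <<'E'
from h import *
im=cams.snapshot("scene")
p=cams.camera_params("scene");R=np.array(p["R"]);t=np.array(p["t"]);f=K(p)
b=cv2.resize(im[190:340,330:530],(800,600),interpolation=cv2.INTER_CUBIC)
a=np.radians(6.5);M=np.array([[np.cos(a),-np.sin(a)],[np.sin(a),np.cos(a)]])
def draw(c,L,W,z,col):
    q=np.array([[L,W],[L,-W],[-L,-W],[-L,W]])/2@M.T+c
    c3=np.c_[q,[z]*4]@R.T+t
    uv=np.c_[f*c3[:,0]/c3[:,2]+p["cx"]-330,f*c3[:,1]/c3[:,2]+p["cy"]-190]*4+2
    cv2.polylines(b,[uv.astype(np.int32)],True,col,1)
draw([.4355,.2675],.150,.066,.044,(0,255,255)); draw([.436,.267],.110,.060,.024,(255,255,255)); draw([.436,.267],.110,.060,.006,(0,255,0))
save("s3",b)
E
```

```text
18.65 [-0.932  0.851  0.498  2.046 -0.902  0.476 -1.201] M [-0.031  0.179 -0.024] F [ 0.051 -0.33  -4.52 ] 0.22078105965601394 44.99633498489857 pos [0.434 0.268 0.261] toolx deg 6.4957810613521465
```

View pics/s3.png

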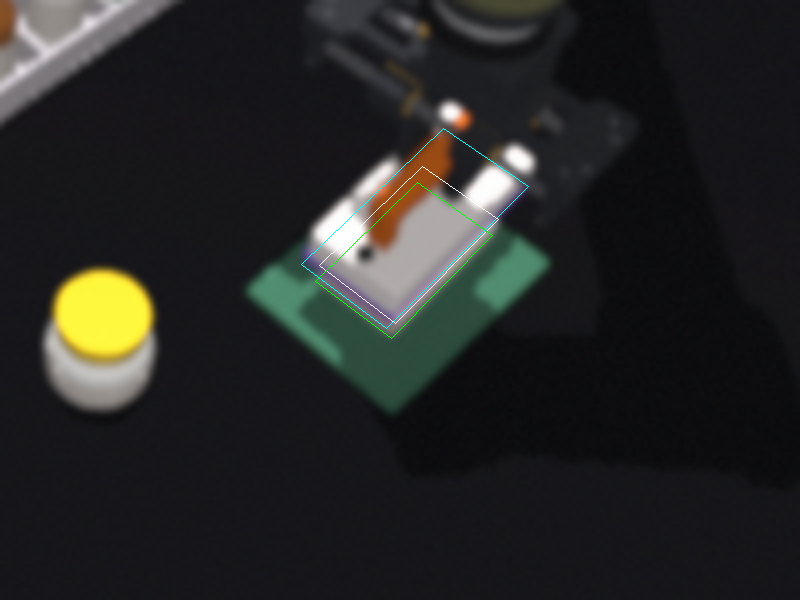

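The overlay lines up: the lamp's underside outline (cyan, corner at 388,328) and the dish outline match the picture, so the lamp is level and about 20 mm above the dish top. Handing in.

```bash
python3 -c "
from plant import r
print(r.finish_job())"
```

```text
the job is handed in; nothing more can be done
None
```

I wound the timer key to its stop, then handed the job in with the lamp held level, centred and aligned about 2 cm above the dish; I did not look at the key again after letting go of it.

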